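Start the harness tester in order

ROBOT

A 6-joint arm with a two-finger parallel gripper is mounted at the origin on a cart in front of the work surface, level with it; the furniture and walls round the work are solid. World frame = base frame: x ahead of the robot, y to its left, z up, the work surface at z = 0. Lengths are in mm, angles in rad, forces in N, time in s.
With the tool pointing down it reaches from about 350 to 875 mm from the base axis. Payload 4.2 kg.
Tool frame: the origin (TCP) lies between the finger pads; the fingertips stand 22 mm ahead of it and the grasp point (between the pads) lies 3 mm ahead of it; z points along the fingers, y is the line along which they close (so a half turn about z gives the same grasp; the last joint's range is limited). The gripper opens to 87 mm and grips with 3 to 60 N. Pads are 19 mm wide; open, the fingers measure 117 mm over their backs; the gripper's body (75 mm by 190 mm) begins 51 mm behind the grasp point.
Start: joints at [-0.991, 0.385, 0.008, 0, -1.194, -0.259], TCP at [197.094, -593.088, 244.55] pointing down, gripper open.
Joint ranges: [-3.14, 3.14], [-1.21, 2.06], [-1.07, 1.41], [-3.16, 2.05], [-2.99, -0.16], [-3.1, 3.1]. Speed limits (rad/s): [2.79, 2.79, 3.14, 3.14, 3.14, 3.14].

INTERFACE

Orientations are given as a unit quaternion [w, x, y, z].
In Python, from workcell import robot, grab_frame, order, spotter, sensors gives the robot as it stands. Calls block until the motion is done:
- robot.move_ptp(position, orientation): joint-space move of the TCP to a pose.
- robot.movel(position, rotation=None, v=150): straight line of the TCP; rotation=None keeps the orientation; v is the mean speed in mm/s.
- robot.goto_joints(angles): joint-space move.
- robot.grip(opening): finger opening in mm; the grip force is fixed at half the most; returns when the fingers have stopped.
- robot.wait(seconds).
- robot.ik(position, orientation): joint angles nearest the present ones, or None.
- grab_frame(name): name is "side" or "top"; returns a dict with "pixels" (480x640x3 uint8, red, green, blue), "intrinsics" (3x3 intrinsics, pixels), "R" (3x3) and "t" (3): a world point X has camera coordinates R X + t. Camera axes: x right, y down, z forward; pixel columns grow to the right and rows downward; lengths in mm; the calibration is good to about 2 mm. A picture is of the moment at which its call begins. There is no depth.
A pose or a line that the arm cannot do raises robot.Unreachable and nothing moves.
- order.job_done(): hands the job in; it is judged then, once.
Trained networks look in a picture, given as the dict that the camera call returned (one of the last four; its "shot" number tells which), for a name from the list of things; names that differ only in an ending like _2 or _b are one class to them, and where a whole thing is asked for, a point or a joint stands for the part that bears it (a point fixed in the world has none). Each returns a list of dicts, best first, with "conf" (0 to 1); they miss things now and then, are a little off and sometimes report something else, mostly with a low value. They report only what shows in the picture. A call takes as long as a camera call.
- spotter.silhouettes(picture, label): "mask" (480x640 bool, what is visible of it) and "at" ([column, row] in pixels, amid what is visible of it).
Readings, each from a call of its own:
- sensors.current_clock(): time.
- sensors.current_q(): joint angles.
- sensors.current_joint_velocities(): joint speeds.
- sensors.current_joint_efforts(): joint torques, N m.
- sensors.current_ee_pos(): TCP position.
- sensors.current_orientation(): TCP orientation.
- sensors.current_contact_force(): force on the tool from outside, world axes, zero at the start.
- sensors.current_ft_torque(): the same for the moment, N m.
- sensors.current_finger_gap(): finger opening in mm.
- sensors.current_finger_force(): force on a finger pad.
Only numpy, scipy, OpenCV 4.12 (cv2) and the standard library are available. Lean on these libraries where they do the work, as an engineer would, in place of code of your own. Each camera call takes 0.05 s, during which the arm holds its last target. There are 200 camera calls.

TASK

Start the harness tester on the bench by pressing its controls with the fingertips, gripping and lifting nothing: first tip the black rocker fully over so that its white-barred end is down, then push the square blue button fully in so that it stays in, and then press the round green button fully down. Finish while still holding the green button down. Do not press the round red stop button, and leave the loose things on the bench where they are.

Things in the scene. Friction and masses are not known exactly. Their poses are not given: they have to be found in the camera images.
- tester: grey harness tester screwed to the bench, 124 mm (x) x 284 mm (y) x 63 mm high; origin at the centre of its underside, z up, its x axis points to its rear (away from the robot, turned up to 23 degrees). Its four controls stand in one straight row along its y axis, 60 mm apart, in any order, on the dark cover plate whose top is 55 mm above the bench; 12 mm nearer its front than the origin. Behind them is a black fairing 63 mm high, whose front edge lies 29 mm beyond the origin
- rocker_on_end (a point): point on the top face of the rocker's raised white-barred end, at the bar, 21 mm from its pivot; the place to press. Moves with the rocker: 77 mm above the bench at joint 0, going down 7 mm to 70 mm when on. The rocker is a shallow V of black plastic in a white frame, 57 mm long along the tester's x axis and 26 mm wide, pivoting about the tester's y axis at its middle; its white-barred end is towards the tester's rear, and the other end rises as this one goes down
- rocker (a joint): angle of the rocker, rad: 0 off (white-barred end up), 0.36 on (white-barred end fully down, its face flat). Friction only, no spring: it stays where it is left; about 2.5 N at the white bar moves it
- blue_top (a point): centre of the top of the square blue button, cap 28x28 mm in a square white housing 44 mm wide and 12 mm high; 77 mm above the bench when out. Moves with the button; it is pressed straight down
- blue (a joint): travel of the blue button, m: 0 out, 0.006 fully in, where the cap still stands 4 mm above its housing. No spring: about 3 N pushes it in and it stays where it is pushed
- green_base: round black housing of the green button, 44 mm across, 12 mm high, with the button in it; origin at the centre of its underside, 55 mm above the bench
- green_top (a point): centre of the top of the round green button, 28 mm across, 77 mm above the bench when up. Moves with the button; it is pressed straight down
- green (a joint): travel of the green button, m: 0 up, 0.006 fully down, where it still stands 4 mm above its housing. Sprung: begins to move at 1.5 N, fully down at 5 N, comes up again when released
- red_top (a point): centre of the top of the round red stop button, 28 mm across, 77 mm above the bench; not to be pressed
- red (a joint): travel of the red button, m: 0 up, 0.006 fully down; sprung like the green one
- latch_big: black and grey connector arm, 57x226x60 mm, lying loose on the bench; origin at the centre of its underside. Not part of the work: leave it alone
- latch_small: small black and grey connector arm, 37x131x42 mm, lying loose; origin at the centre of its underside. Not part of the work: leave it alone
- threadlock: small red bottle with white label and black cap, 29 mm wide, 85 mm high, standing loose; origin at the centre of its underside. Not part of the work: leave it alone
- washer: brown fibre washer, 96 mm across, 8 mm thick, lying loose; origin at the centre of its underside. Not part of the work: leave it alone
- marker: black marker with red cap, 18x130x16 mm, lying loose; origin at the centre of its underside. Not part of the work: leave it alone
- screwdriver: black and yellow screwdriver, 30x146x29 mm, lying loose; origin at the centre of its underside. Not part of the work: leave it alone

How it is judged (in metres and radians):
On the way, in this order (a step that is already met when the one before it is completed fails the run):
1. the rocker is tipped on while blue and green are still out (value of joint rocker above 0.27 rad and value of joint blue below 0.003 m and value of joint green below 0.002 m), for 0.1 s.
2. the blue button is pushed in while the rocker is on and green is still up (value of joint rocker above 0.27 rad and value of joint blue above 0.0045 m and value of joint green below 0.002 m), for 0.1 s.
3. the green button is held down by the fingers with the rocker on and blue in (value of joint rocker above 0.27 rad and value of joint each of blue, green above 0.0045 m and value of joint red below 0.002 m and contact force between the fingers and green_base above 1 N), for 0.2 s.
At the end, for the whole second after the job is handed in: The rocker is on (above 0.27 of 0.36 rad), the blue button is in (above 4.5 of 6 mm), and the fingers are holding the green button down (above 4.5 of 6 mm, with more than 1 N); the red button is up (under 2 mm) (all of step 3); the arm keeps its last pose, push and grip.
It fails at once if the red stop button is pressed (2 mm or more) (value of joint red above 0.002 m).
It fails at once if the blue button is pushed in before the rocker is on (value of joint blue above 0.003 m and value of joint rocker below 0.2 rad).
It fails at once if the green button is pressed before the rocker is on and the blue button is in (value of joint green above 0.003 m and (value of joint rocker below 0.2 rad or value of joint blue below 0.004 m)).
It fails at once if a loose thing is lifted, carried or pushed more than 20 mm (distance of any of latch_big, latch_small, threadlock, washer, marker, screwdriver from where it was at the start of the episode above 0.02 m).
It also fails if it takes over 38 s, if anything falls off the work surface, if the arm or the gripper's body presses on something with over 40 N, if the wrist force passes 120 N, or if a joint passes its speed limit or range.

## Working session

There is one attempt and no reset: what is moved stays moved. The work goes in short steps, each a Python script; the robot and the scene stay as the last script left them, time stands still between calls to the robot, and variables do not carry over. Pictures are saved under pics/ and viewed, at most 10 in all, crops included, and the job is handed in when it is done.

```bash
mkdir -p pics; ls
cat > h.py <<'E'
import numpy as np, cv2
from workcell import robot, grab_frame, order, spotter, sensors
def onz(f,px,z):
    K,R,t=[np.asarray(f[k],float) for k in("intrinsics","R","t")]
    d=R.T@np.linalg.solve(K,[px[0],px[1],1.]); c=-R.T@t
    return c+d*(z-c[2])/d[2]
def proj(f,X):
    K,R,t=[np.asarray(f[k],float) for k in("intrinsics","R","t")]
    p=K@(R@np.asarray(X,float)+t); return p[:2]/p[2]
def save(f,n): cv2.imwrite("pics/"+n,f["pixels"][:,:,::-1])
E
python3 - <<'E'
from h import *
print(sensors.current_clock())
for n in("top","side"):
    f=grab_frame(n); save(f,n+"0.png")
    print(n,"cam",-np.asarray(f["R"]).T@f["t"])
    for l,z in(("rocker_on_end",74),("blue_top",77),("green_top",77),("red_top",77),("tester",55),("green_base",67)):
        for d in spotter.silhouettes(f,l)[:2]:
            print(l,round(d["conf"],2),np.round(d["at"]),d["mask"].sum(),np.round(onz(f,d["at"],z)))
print(sensors.current_clock())
E
```

```text
pics
0.0
top cam [ 386.36405232 -127.04412976 1137.60360506]
rocker_on_end 0.78 [230. 237.] 287 [546. 108.  74.]
blue_top 0.59 [300. 215.] 126 [595. -57.  77.]
red_top 0.63 [272. 223.] 118 [577.   8.  77.]
red_top 0.5 [453. 232.] 365 [ 554. -406.   77.]
tester 0.65 [264. 222.] 5423 [582.  30.  55.]
green_base 0.81 [253. 232.] 212 [559.  55.  67.]
green_base 0.18 [432. 196.] 326 [ 639. -364.   67.]
side cam [-25.3555325  626.82856436 436.82823041]
rocker_on_end 0.76 [228. 284.] 322 [533. 130.  74.]
green_top 0.51 [246. 269.] 131 [548.  72.  77.]
tester 0.84 [239. 297.] 5834 [510. 130.  55.]
tester 0.37 [256. 254.] 133 [615. -28.  55.]
green_base 0.64 [245. 270.] 304 [559.  62.  67.]
0.7
```

Run:
```python
import cv2
a=cv2.imread("pics/top0.png")[170:290,190:350];b=cv2.imread("pics/side0.png")[220:360,160:340]
cv2.imwrite("pics/topc.png",cv2.resize(a,None,fx=5,fy=5,interpolation=2)[:, :800]);cv2.imwrite("pics/sidec.png",cv2.resize(b,None,fx=4.2,fy=4.2,interpolation=2))
```

```text
(no output)
```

View pics/top0.png

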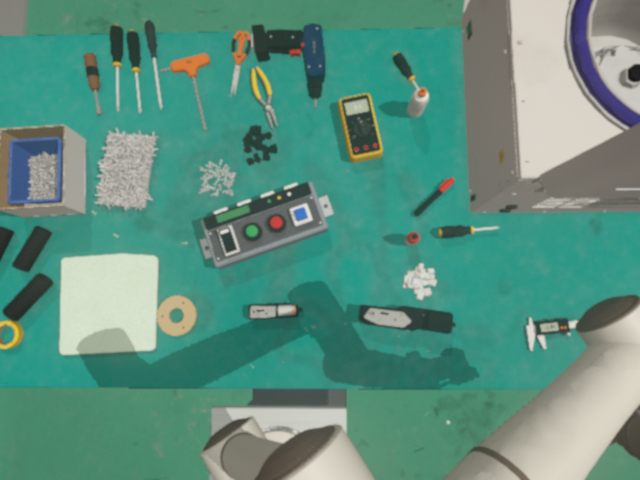

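View pics/topc.png

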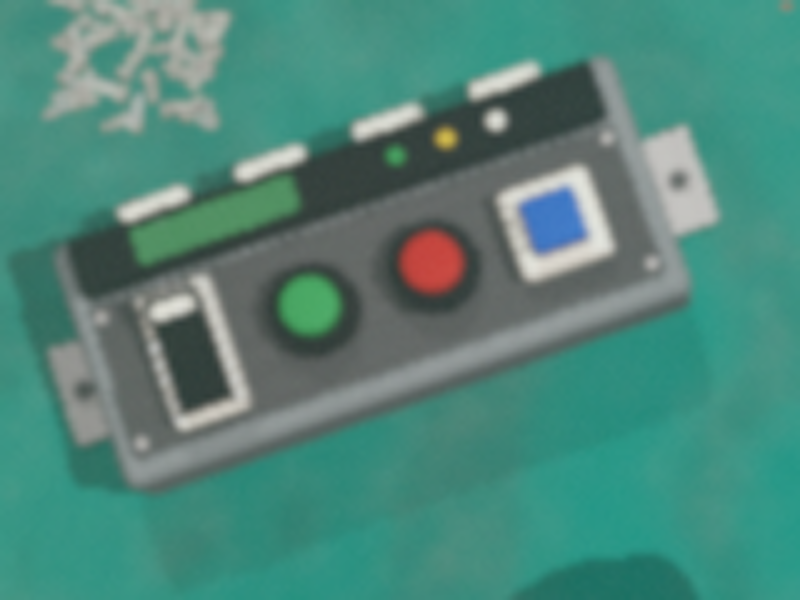

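View pics/sidec.png

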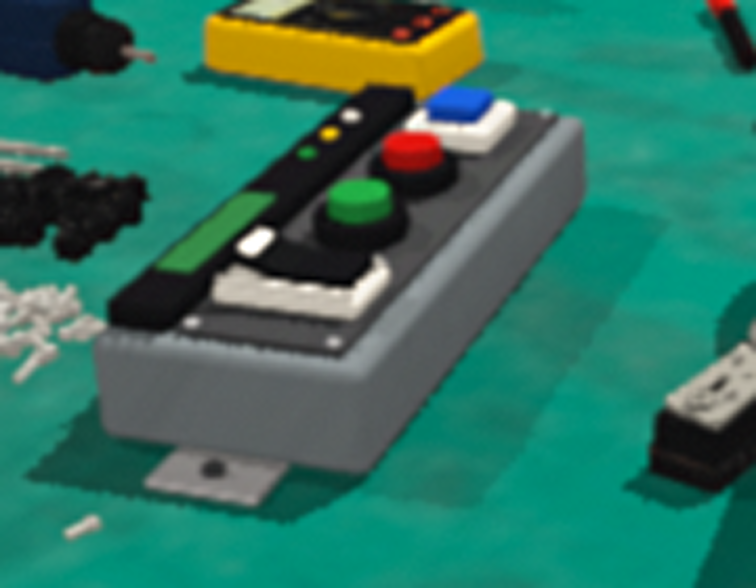

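The row runs rocker, green, red, blue from left to right, with green at about (252,231), red (277,222), blue (300,214) and the white bar at (224,232) in the top image. I'll refine these by colour within the tester region and fit its pose with both cameras.

```bash
cat > fit.py <<'E'
from h import *
from scipy.optimize import least_squares
def cents(f,guess):
    hsv=cv2.cvtColor(f["pixels"],cv2.COLOR_RGB2HSV); out={}
    for n,(h0,h1) in dict(green=(50,75),red=(172,187),blue=(105,125)).items():
        h=hsv[...,0].astype(int); h=np.where((h<10)&(n=="red"),h+180,h)
        m=((h>=h0)&(h<=h1)&(hsv[...,1]>110)&(hsv[...,2]>70)).astype(np.uint8)
        _,lab,st,c=cv2.connectedComponentsWithStats(m)
        k=min((k for k in range(1,len(c)) if st[k,4]>25),key=lambda k:np.hypot(*(c[k]-guess[n])))
        out[n]=(c[k],st[k,4])
    return out
E
python3 - <<'E'
from fit import *
f=grab_frame("top"); g=grab_frame("side")
a=cents(f,dict(green=(251.8,231),red=(276.6,222.4),blue=(300.4,214)))
s=lambda x,y:(160+x/4.2,220+y/4.2)
b=cents(g,dict(green=s(360,200),red=s(412,152),blue=s(460,104)))
Y=dict(rocker=90,green=30,red=-30,blue=-90)
for n in a: print(n,a[n],np.round(onz(f,a[n][0],76.5),1),"side",b[n],np.round(onz(g,b[n][0],74),1))
bar=(190+171/5,170+308/5); print("bar",onz(f,bar,77))
def W(p,x,y,z):
    c,s=np.cos(p[2]),np.sin(p[2]); return np.array([p[0]+c*x-s*y,p[1]+s*x+c*y,z])
def res(p,cams):
    r=[]
    for F,C,z in cams: 
        for n in C: r+=list(proj(F,W(p,-12,Y[n],z))-C[n][0])
    return r
for cams in([(f,a,76.5)],[(g,b,74)],[(f,a,76.5),(g,b,74)]):
    q=least_squares(res,[575,30,.3],args=(cams,),x_scale=[10,10,.1])
    p=q.x; print(p,np.degrees(p[2]),"rms px",np.sqrt(np.mean(q.fun**2)))
    for n,x,y in(("bar",9,90),("blue",-12,-90),("green",-12,30)): print(n,np.round(W(p,x,y,77),1),np.round(proj(f,W(p,x,y,77)),1))
E
```

```text
green (array([251.3875969 , 230.68217054]), np.int32(129)) [559.2  56.8  76.5] side (array([245.08633094, 267.20143885]), np.int32(139)) [557.8  62.8  74. ]
red (array([275.93333333, 222.06666667]), np.int32(135)) [5.791e+02 1.000e-01 7.650e+01] side (array([257.53125 , 255.453125]), np.int32(128)) [576.7   8.2  74. ]
blue (array([300.12871287, 213.71287129]), np.int32(101)) [598.4 -55.9  76.5] side (array([268.71559633, 244.47706422]), np.int32(109)) [597.2 -48.5  74. ]
bar [557.31520873 119.85942845  77.        ]
[5.80399994e+02 3.25704998e+01 3.34840904e-01] 19.18497061611337 rms px 0.10769714261742563
bar [559.3 120.5  77. ] [223.9 230.7]
blue [598.6 -56.4  77. ] [300.3 213.6]
green [559.2  57.   77. ] [251.3 230.7]
[5.78395337e+02 3.96452510e+01 3.46825283e-01] 19.87162494847825 rms px 0.15539371572318483
bar [556.3 127.3  77. ] [221.  232.1]
blue [597.7 -49.1  77. ] [297.2 214. ]
green [556.9  63.8  77. ] [248.3 231.6]
[5.81117900e+02 3.48535880e+01 3.39126537e-01] 19.43051927600706 rms px 0.8410361564692405
bar [559.7 122.7  77. ] [223.  230.6]
blue [599.7 -54.   77. ] [299.3 213.1]
green [559.8  59.2  77. ] [250.3 230.4]
```

```bash
cat >> h.py <<'E'
from scipy.spatial.transform import Rotation as Rn
P=np.array([580.6,33.3,0.3355])
def W(x,y,z):
    c,s=np.cos(P[2]),np.sin(P[2]); return [P[0]+c*x-s*y,P[1]+s*x+c*y,z]
def quats():
    return [list((Rn.from_euler("z",P[2]+k)*Rn.from_euler("x",np.pi)).as_quat()[[3,0,1,2]]) for k in(0,np.pi)]
def press(x,y,z_end,fmax,z0=82):
    robot.movel(W(x,y,z0+22),v=100); b=sensors.current_contact_force()[2]
    z=z0
    while z>z_end:
        z-=1; robot.movel(W(x,y,z+22),v=40); robot.wait(.05)
        f=sensors.current_contact_force()[2]-b
        print(z,round(sensors.current_ee_pos()[2]-22,1),round(f,1),end=" | ")
        if f>fmax: break
    print()
E
python3 - <<'E'
from h import *
robot.grip(0); print(sensors.current_finger_gap(),sensors.current_clock())
robot.movel([330,-330,250],v=250)
q=min(quats(),key=lambda q:abs((robot.ik(W(9,90,150),q) or [0]*5+[9])[5]))
print(q,robot.ik(W(9,90,150),q))
robot.move_ptp(W(9,90,150),q)
print(W(9,90,150),sensors.current_ee_pos(),sensors.current_q(),sensors.current_contact_force(),sensors.current_clock())
f=grab_frame("side"); cv2.imwrite("pics/s1.png",cv2.resize(f["pixels"][120:360,140:380,::-1],None,fx=2.5,fy=2.5,interpolation=2))
E
```

```text
1.1123808005981632 2.325Traceback (most recent call last):
  File "<stdin>", line 4, in <module>
  File "<stdin>", line 4, in <lambda>
ValueError: The truth value of an array with more than one element is ambiguous. Use a.any() or a.all()
```

Run:
```python
from h import *
s=[(q,robot.ik(W(9,90,150),q)) for q in quats()]
print(s)
q=min((x for x in s if x[1] is not None),key=lambda x:abs(x[1][5]))[0]
robot.move_ptp(W(9,90,150),q)
print(W(9,90,150),sensors.current_ee_pos(),sensors.current_q(),sensors.current_contact_force(),sensors.current_clock())
f=grab_frame("side"); cv2.imwrite("pics/s1.png",cv2.resize(f["pixels"][120:360,140:380,::-1],None,fx=2.5,fy=2.5,interpolation=2))
```

```text
[([np.float64(6.037281744453015e-17), np.float64(0.9859629321133907), np.float64(0.1669643569698797), np.float64(1.0223618266742963e-17)], array([ 4.96323700e-01,  3.81445856e-01, -2.54245983e-01,  4.44089210e-16,
       -9.35104488e-01,  1.40997263e+00])), ([np.float64(-1.0223618266742963e-17), np.float64(-0.1669643569698797), np.float64(0.9859629321133907), np.float64(6.037281744453015e-17)], array([ 4.96323700e-01,  3.81445856e-01, -2.54245983e-01, -4.44089210e-16,
       -9.35104488e-01, -1.73162003e+00]))]
[np.float64(559.4664922108686), np.float64(121.2452946355103), 150] [559.59890702 120.46295232 150.06302141] [ 4.94990132e-01  3.81325042e-01 -2.54285988e-01  7.92462496e-05
 -9.35209568e-01  1.40961119e+00] [ 0.87357609 -0.13331485 -0.66300386] 5.575
```

View pics/s1.png

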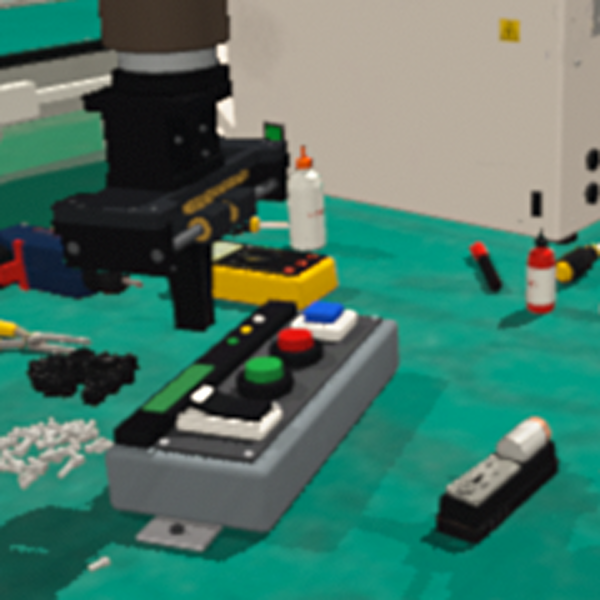

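The closed fingertips, at about (195,325) in the crop, are above the white bar at (203,395). I'll check this by projection, then press the rocker.

Run:
```python
from h import *
f=grab_frame("side")
for X in(W(9,90,128),W(9,90,77)): print((proj(f,X)-[140,120])*2.5)
press(9,90,67,12)
f=grab_frame("side"); a=f["pixels"][160:360,140:340,::-1]
robot.movel(W(9,90,130),v=150)
print(sensors.current_clock())
g=grab_frame("side"); b=g["pixels"][160:360,140:340,::-1]
cv2.imwrite("pics/s2.png",cv2.resize(np.hstack([a,b]),None,fx=2,fy=2,interpolation=2))
```

```text
[196.3787624 325.808532 ]
[203.03903119 392.01962539]
81 81.5 0.1 | 80 80.0 0.2 | 79 79.1 1.6 | 78 78.3 0.4 | 77 77.3 2.3 | 76 76.1 2.5 | 75 74.8 2.3 | 74 73.8 2.3 | 73 72.8 2.1 | 72 71.8 1.8 | 71 70.9 2.3 | 70 70.5 6.0 | 69 70.4 10.5 | 68 70.3 15.6 | 
10.95
```

View pics/s2.png

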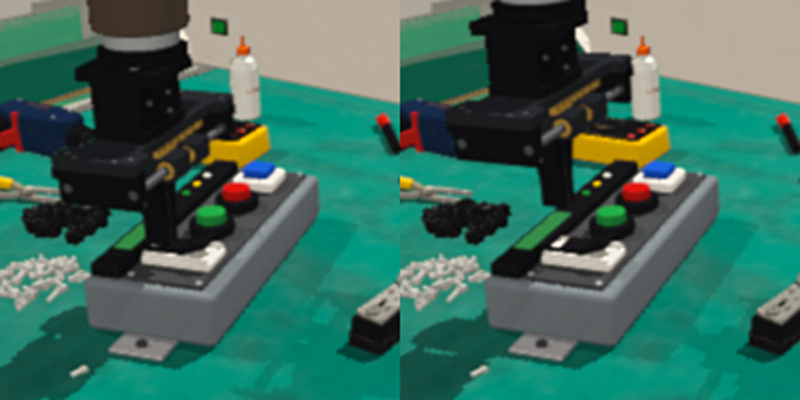

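The rocker hit its stop at 70.3 mm. In the right half, after lifting, the white bar at about (560,242) lies flat. Next is the blue button.

Run:
```python
from h import *
robot.movel(W(-12,-90,130),v=150)
print(W(-12,-90,130),sensors.current_ee_pos(),sensors.current_clock())
press(-12,-90,67,14)
robot.movel(W(-12,-90,130),v=150)
print(sensors.current_clock())
g=grab_frame("side"); b=g["pixels"][200:340,160:340,::-1]
cv2.imwrite("pics/s3.png",cv2.resize(b,None,fx=4,fy=4,interpolation=2))
```

```text
[np.float64(598.9007703681217), np.float64(-55.633018637249016), 130] [598.81895873 -55.01318838 129.98573996] 12.3583
81 81.5 -0.3 | 80 80.0 -0.2 | 79 79.0 -0.6 | 78 78.0 0.6 | 77 76.9 -0.0 | 76 76.2 0.8 | 75 75.2 1.4 | 74 74.0 1.5 | 73 72.9 2.1 | 72 71.9 1.1 | 71 71.4 4.3 | 70 71.3 8.7 | 69 71.2 12.6 | 68 71.1 17.3 | 
17.3833
```

View pics/s3.png

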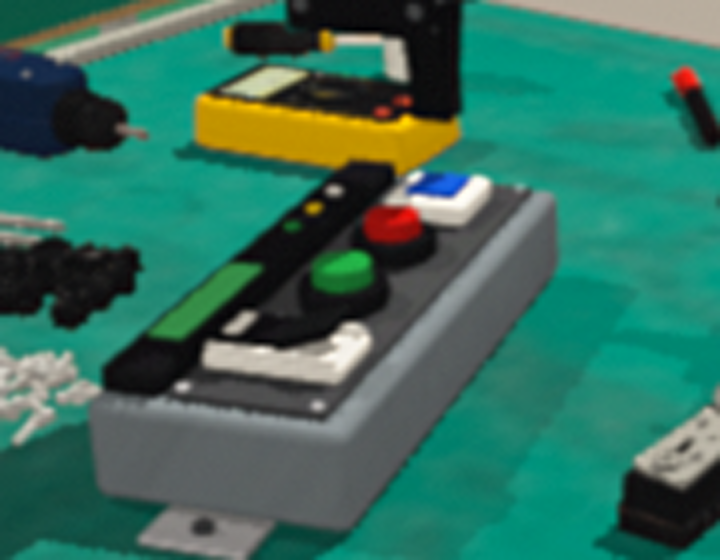

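The blue cap at (440,183) now sits low in its housing and the rocker is flat at about (240,322). Now I'll press green and hold it.

Run:
```python
from h import *
robot.movel(W(-12,30,130),v=150)
press(-12,30,66,16)
robot.wait(.5)
f=sensors.current_contact_force(); z=sensors.current_ee_pos()[2]-22
print(f,z,sensors.current_clock())
if f[2]>8 and z<71.8: print(order.job_done())
```

```text
81 81.5 0.9 | 80 80.1 0.3 | 79 78.9 -0.1 | 78 78.0 -0.8 | 77 77.2 1.6 | 76 76.2 2.1 | 75 75.2 2.4 | 74 74.1 3.0 | 73 73.1 5.0 | 72 72.1 4.2 | 71 71.4 6.6 | 70 71.3 10.7 | 69 71.2 15.6 | 68 71.1 20.6 | 
[-5.62652227  1.23075409 22.05199782] 71.15542907251664 23.4917
the job is handed in; nothing more can be done
None
```

I handed the job in at about 23.5 s with the rocker on, the blue button fully in, and the green button held fully down at about 22 N; I didn't touch the red button or the loose things, and no verdict came back.

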